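# Build up the tyre trueing spindle

### The job

Build up the tyre trueing stand: on its upright spindle fit the brass backing flange first, then the black rubber drum over the flange's raised boss, then the red clamp cap on top, each one fully home and square on the one below. Lower the parts on rather than dropping them, let go at the end, and leave the car, the gear puller, the oil bottle and the screwdriver where they are.

Things in the scene. Friction and masses are not known exactly. Their poses are not given: they have to be found in the camera images.
- stand_seat (a point): Foot of the trueing stand's spindle: on its axis, on the stand's top face; z up. The stand is a fixed blue block 120 x 120 mm, top face 30 mm above the apron (work surface). The steel spindle in its middle is 14 mm in diameter and 64 mm tall above this point, its top 10 mm tapering to 6 mm diameter.
- flange_center (a point): Brass backing flange, boss up on the apron, 38 mm tall; point on its axis 19 mm above its underside, z up. Disc 66 mm diameter, 14 mm thick; on it a boss to grip, 34 mm diameter, 24 mm tall, top 3 mm bevelled. Bore 18 mm (22 in the boss). About 0.4 kg. Home: underside on the stand's top face, point 19 mm above stand_seat.
- drum_center (a point): Black rubber-faced rigid trueing drum: plain ring on end, 60 mm outer diameter, 38 mm through bore, 44 mm tall; point on its axis 22 mm above its underside, z up. About 0.14 kg. Home: round the flange's boss, resting on the flange's disc, point 36 mm above stand_seat.
- cap_center (a point): Red clamp cap, plug down on the apron, 54 mm tall; point on its axis 27 mm above its underside, z up. From below: plug 34 mm diameter, 12 mm tall; plate 60 mm, 10 mm thick; solid grip knob 30 mm, 32 mm tall. Blind bore 18 mm, 22 mm deep, open below. About 0.15 kg. Home: plug in the drum's top, plate on the drum's top face, point 73 mm above stand_seat.
- car_center (a point): Bystander: red slot racing car with chrome trim, 180 x 80 x 50 mm, loose; point at its middle, 20 mm above the apron.
- puller_center (a point): Bystander: brass gear puller with a steel screw, about 100 x 46 x 18 mm, lying loose; point near its middle, 9 mm above the apron.
- oil_center (a point): Bystander: brown oil bottle with black cap, 48 mm diameter, 90 mm tall, loose; point at half its height.
- screwdriver_grip (a point): Bystander: screwdriver 180 mm long, lying loose; point on its handle.
There are look-alikes about, which are no part of the job. Of the things shaped like the part that bears cap_center, the red one is meant. Leave any purple look-alike of the part that bears drum_center alone.

How it is judged:
On the way, in this order (a step that is already met when the one before it is completed fails the run):
1. the brass flange is home on the stand (horizontal distance between flange_center and stand_seat below 0.004 m and z of flange_center in the frame of stand_seat between 0.016 and 0.022 m and angle between flange_center's own z axis and vertical below 0.06 rad), for 0.2 s.
2. the black drum is home over the flange's boss (all of step 1 and horizontal distance between drum_center and stand_seat below 0.006 m and z of drum_center in the frame of stand_seat between 0.033 and 0.039 m and angle between drum_center's own z axis and vertical below 0.06 rad), for 0.2 s.
3. the red cap is home on the drum (all of step 2 and horizontal distance between cap_center and stand_seat below 0.005 m and z of cap_center in the frame of stand_seat between 0.07 and 0.076 m and angle between cap_center's own z axis and vertical below 0.06 rad), for 0.2 s.
At the end, for the whole second after the job is handed in: Flange, drum and cap are stacked on the spindle in that order from the bottom, at rest: each within 3 mm of its home height (its centre 19, 36 and 73 mm above the stand's top face), upright within 0.06 rad, and centred on the spindle within 4, 6 and 5 mm (all of step 3 and linear speed of each of flange, drum, cap below 0.02 m/s); the robot touches nothing.
It fails at once if a part is dropped onto the stack (arrives near its seat at over 0.6 m/s, a fall of about 2 cm) ((horizontal distance between flange_center and stand_seat below 0.02 m and z of flange_center in the frame of stand_seat between 0 and 0.039 m and linear speed of flange above 0.6 m/s) or (horizontal distance between drum_center and stand_seat below 0.02 m and z of drum_center in the frame of stand_seat between 0 and 0.056 m and linear speed of drum above 0.6 m/s) or (horizontal distance between cap_center and stand_seat below 0.02 m and z of cap_center in the frame of stand_seat between 0 and 0.093 m and linear speed of cap above 0.6 m/s)).
It fails at once if the racing car is shifted by more than 3 cm (distance of car_center from where it was at the start of the episode above 0.03 m).
It fails at once if the gear puller is shifted by more than 3 cm (distance of puller_center from where it was at the start of the episode above 0.03 m).
It fails at once if the oil bottle is shifted by more than 3 cm (distance of oil_center from where it was at the start of the episode above 0.03 m).
It fails at once if the screwdriver is shifted by more than 3 cm (distance of screwdriver_grip from where it was at the start of the episode above 0.03 m).
It also fails if it takes over 67 s, if anything falls off the work surface, if the arm or the gripper's body presses on something with over 40 N, if the wrist force passes 120 N, or if a joint passes its speed limit or range.

### The arm

A 6-joint arm with a two-finger parallel gripper is mounted at the origin on the work surface. World frame = base frame: x ahead of the robot, y to its left, z up, the work surface at z = 0. Lengths are in m, angles in rad, forces in N, time in s.
With the tool pointing down it reaches from about 0.325 to 0.9 m from the base axis. Payload 6.1 kg.
Tool frame: the origin (TCP) lies midway between the tips of the shut fingers; the grasp point (between the pads) lies 19 mm behind it; z points along the fingers, y is the line along which they close (so a half turn about z gives the same grasp; the last joint's range is limited). The gripper opens to 85 mm and grips with 20 to 120 N. Pads are 22 mm wide; open, the fingers measure 114 mm over their backs; the gripper's body (76 mm by 85 mm) begins 54 mm behind the grasp point. The pads swing forward as they close: fully open they stand 13 mm farther back than shut.
Start: joints at [1.14, 0.22, 1.526, -0, 1.395, -0.126], TCP at [0.188, 0.596, 0.231] pointing down, gripper open.
Joint ranges: [-2.98, 2.98], [-0.91, 2.08], [0.09, 2.57], [-1.24, 4.39], [0.2, 2.65], [-2.68, 2.68]. Speed limits (rad/s): [2.57, 2.57, 3.01, 3.14, 3.14, 3.14].

### API

Orientations are given as [roll, pitch, yaw] about the fixed x, y, z axes, in that order (R = Rz(yaw) Ry(pitch) Rx(roll)).
In Python, from plant import movep, move_l, set_joints, gripper_to, hold, inverse_kinematics, observe, get_image, get_calibration, Unreachable, job_done gives the robot as it stands. Calls block until the motion is done:
- movep(position, orientation): joint-space move of the TCP to a pose.
- move_l(position, feed=0.15, rotation=None, max_force=None): straight line of the TCP; rotation=None keeps the orientation; feed is the mean speed in m/s. With max_force (N) it stops when the force on the tool has changed by that much, and returns True; else False.
- set_joints(angles): joint-space move.
- gripper_to(opening, f_grip=None): finger opening in m; f_grip is the grip in N (None keeps the last); returns when the fingers have stopped.
- hold(seconds).
- inverse_kinematics(position, orientation): joint angles nearest the present ones, or None.
- observe(): the state.
- get_image(name): name is "scene" or "top" or "wrist"; returns (picture, depth): 400x640x3 uint8, red, green, blue; 400x640 float32, m along the optical axis (not along the pixel's ray), 0 where there is no reading.
- get_calibration(name): a dict with "intrinsics" (3x3 intrinsics, pixels), "world_from_camera" (4x4, takes a point from camera to world coordinates). Camera axes: x right, y down, z forward; pixel columns grow to the right and rows downward; lengths in m; the calibration is good to about 2 mm. A picture is of the moment at which its call begins: read the wrist's pose just before it. get_calibration takes no time and is no camera call; for the wrist camera it gives the pose at the moment of the call.
A pose or a line that the arm cannot do raises Unreachable and nothing moves.
- job_done(): hands the job in; it is judged then, once.
The state is a dict: "time_s": time; "q": joint angles; "joint_velocities": joint speeds; "joint_torque": joint torques, N m; "eef_pos": TCP position; "tcp_rot": TCP orientation; "ft_force": force on the tool from outside, world axes, zero at the start; "torque": the same for the moment, N m; "opening": finger opening in m; "grasp_force": force on a finger pad.
Only numpy, scipy, OpenCV 4.12 (cv2) and the standard library are available. Lean on these libraries where they do the work, as an engineer would, in place of code of your own. Each camera call takes 0.05 s, during which the arm holds its last target. There are 200 camera calls.

## Working session

There is one attempt and no reset: what is moved stays moved. The work goes in short steps, each a Python script; the robot and the scene stay as the last script left them, time stands still between calls to the robot, and variables do not carry over. Pictures are saved under pics/ and viewed, at most 10 in all, crops included, and the job is handed in when it is done.

```bash
mkdir -p pics; ls
python3 - <<'E'
from plant import *
import cv2,numpy as np
for n in ("top","scene"):
    p,d=get_image(n); np.savez('pics/'+n+'0.npz',p=p,d=d)
    cv2.imwrite('pics/'+n+'0.png',p[:,:,::-1]); c=get_calibration(n); print(c)
print(observe())
E
```

```text
pics
{'intrinsics': array([[438.67592628,   0.        , 314.7683492 ],
       [  0.        , 438.67592628, 203.62839076],
       [  0.        ,   0.        ,   1.        ]]), 'world_from_camera': array([[ 1.56708798e-02, -9.82959247e-01,  1.83154422e-01,
         3.19526195e-01],
       [-9.99868883e-01, -1.61529104e-02, -1.14017209e-03,
        -1.79339878e-02],
       [ 4.07921967e-03, -1.83112540e-01, -9.83083495e-01,
         1.15849670e+00],
       [ 0.00000000e+00,  0.00000000e+00,  0.00000000e+00,
         1.00000000e+00]])}
{'intrinsics': array([[476.74082833,   0.        , 323.43649524],
       [  0.        , 476.74082833, 200.44787353],
       [  0.        ,   0.        ,   1.        ]]), 'world_from_camera': array([[ 0.14450266,  0.67977673, -0.71904282,  1.4397337 ],
       [ 0.98950057, -0.0972464 ,  0.1069194 , -0.17074676],
       [ 0.002757  , -0.72694342, -0.68669183,  0.90012499],
       [ 0.        ,  0.        ,  0.        ,  1.        ]])}
{'time_s': 0.1, 'q': array([ 1.13988250e+00,  2.21190006e-01,  1.52753074e+00,  1.29388367e-05,
        1.39470188e+00, -1.26087004e-01]), 'joint_velocities': array([-2.11567587e-04, -2.74271788e-03, -2.17809444e-03, -7.76783139e-04,
        4.20440700e-04, -3.07725456e-05]), 'joint_torque': array([ 1.51194592e-03, -4.98249185e+01, -3.90541792e+01, -2.35467278e-04,
        5.89789081e-03,  6.45183081e-05]), 'eef_pos': array([0.18733466, 0.59567357, 0.23026415]), 'tcp_rot': array([-3.13977881e+00, -2.42758360e-04,  2.83676333e+00]), 'ft_force': array([0.22979993, 0.25450984, 0.38550387]), 'torque': array([0.01057598, 0.00587854, 0.00165041]), 'grasp_force': 0.0, 'opening': 0.08537510479641384}
```

View pics/top0.png

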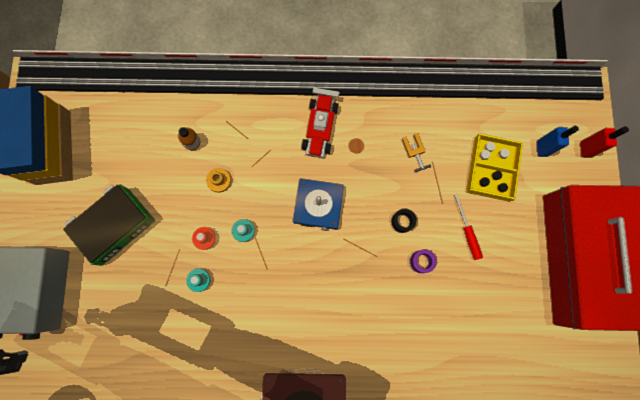

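View pics/scene0.png

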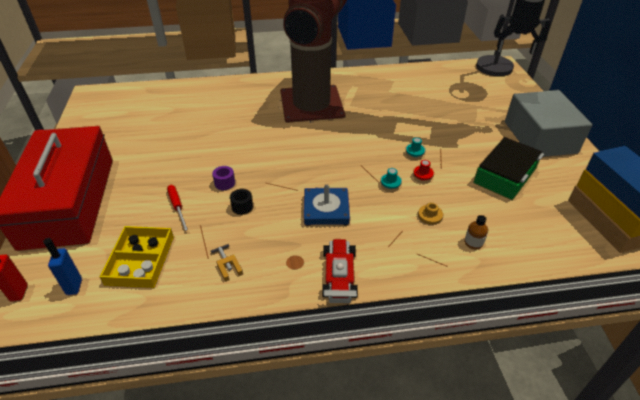

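Top view: the brass flange is at (219,180). The red cap is at (204,238), with teal look-alikes at (243,230) and (198,280). The black drum is at (404,221), with a purple look-alike at (424,261). The stand spindle is at about (319,200). Other things that could be mistaken for parts are the tyres in the yellow tray at (490,180), the brown disc at (356,145) and the red car at (320,122). By the description I choose (219,180), (404,221) and (204,238).

```bash
cat > h.py <<'E'
from plant import *
import cv2,numpy as np
def ray(cal,uv,z):
    K,T=cal["intrinsics"],cal["world_from_camera"]
    d=T[:3,:3]@np.linalg.inv(K)@[uv[0],uv[1],1]; o=T[:3,3]
    return o+d*(z-o[2])/d[2]
def look(n,name=None):
    c=get_calibration(n); p,d=get_image(n)
    if name: cv2.imwrite('pics/%s.png'%name,p[:,:,::-1])
    return p,d,c
def pts(d,c):   # world point for every pixel
    K,T=c["intrinsics"],c["world_from_camera"]
    v,u=np.mgrid[:400,:640]
    P=np.stack([(u-K[0,2])/K[0,0]*d,(v-K[1,2])/K[1,1]*d,d],-1)
    return P@T[:3,:3].T+T[:3,3]
E
python3 - <<'E'
from h import *
f=np.load('pics/top0.npz'); c=get_calibration("top"); P=pts(f['d'],c)
for n,uv,z in (("flange",(219,180),.038),("cap",(204,238),.054),("teal",(243,230),.05),("drum",(404,221),.044),("spindle",(320,200),.094),("oil",(187,136),.09),("car",(320,122),.04),("puller",(415,150),.01)):
    w=P[uv[1]-14:uv[1]+15,uv[0]-14:uv[0]+15].reshape(-1,3); print(n,ray(c,uv,z).round(3),w[:,2].max().round(3), np.median(w[w[:,2]>.012],0).round(3))
c=get_calibration("wrist"); o=observe(); print(c, o['eef_pos'])
from scipy.spatial.transform import Rotation as R
Rt=R.from_euler('xyz',o['tcp_rot']).as_matrix(); print(Rt.T@(c['world_from_camera'][:3,3]-o['eef_pos']), Rt.T@c['world_from_camera'][:3,:3])
s=cv2.cvtColor(f['p'],cv2.COLOR_RGB2BGR)[160:300,180:440]; cv2.imwrite('pics/crop0.png',cv2.resize(s,None,fx=3,fy=3,interpolation=2))
for y in (0,1.57,-1.57,3.14): print(y,inverse_kinematics([.42,.25,.25],[np.pi,0,y]),inverse_kinematics([.42,-.25,.25],[np.pi,0,y]))
E
```

```text
flange [0.587 0.233 0.038] 1.158 [0.592 0.24  0.016]
cap [0.433 0.259 0.054] 1.158 [0.435 0.265 0.024]
teal [0.455 0.162 0.05 ] 0.061 [0.456 0.165 0.024]
drum [ 0.486 -0.249  0.044] 1.158 [ 0.488 -0.248  0.043]
spindle [ 0.527 -0.032  0.094] 1.158 [ 0.537 -0.033  0.031]
oil [0.688 0.309 0.09 ] 1.158 [0.693 0.314 0.061]
car [ 0.751 -0.03   0.04 ] 1.158 [ 0.752 -0.03   0.032]
puller [ 0.687 -0.29   0.01 ] 1.158 [ 0.69  -0.29   0.018]
{'intrinsics': array([[324.66659663,   0.        , 323.04187195],
       [  0.        , 324.66659663, 197.55055427],
       [  0.        ,   0.        ,   1.        ]]), 'world_from_camera': array([[ 0.30090908,  0.91931187,  0.25361272,  0.12228937],
       [ 0.95364968, -0.28938851, -0.082502  ,  0.61555268],
       [-0.00245246,  0.26668329, -0.9637811 ,  0.37325278],
       [ 0.        ,  0.        ,  0.        ,  1.        ]])} [0.18733466 0.59567357 0.23026415]
[ 0.06804761 -0.00081874 -0.14297087] [[-8.17989711e-04 -9.63719443e-01 -2.66916029e-01]
 [ 9.99999462e-01 -6.17908055e-04 -8.33592739e-04]
 [ 6.38419965e-04 -2.66916567e-01  9.63719429e-01]]
0 [ 3.75398931e-01 -1.23744549e-01  1.84827829e+00 -4.44089210e-16
  1.41705891e+00  1.94619526e+00] [-6.98422554e-01 -1.23744549e-01  1.84827829e+00 -4.44089210e-16
  1.41705891e+00  8.72373773e-01]
1.57 [ 3.75398931e-01 -1.23744549e-01  1.84827829e+00 -4.44089210e-16
  1.41705891e+00  3.76195258e-01] [-0.69842255 -0.12374455  1.84827829  0.          1.41705891 -0.69762623]
-1.57 None [-6.98422554e-01 -1.23744549e-01  1.84827829e+00 -4.44089210e-16
  1.41705891e+00  2.44237377e+00]
3.14 [ 0.37539893 -0.12374455  1.84827829  0.          1.41705891 -1.19380474] [-0.69842255 -0.12374455  1.84827829  0.          1.41705891 -2.26762623]
```

View pics/crop0.png

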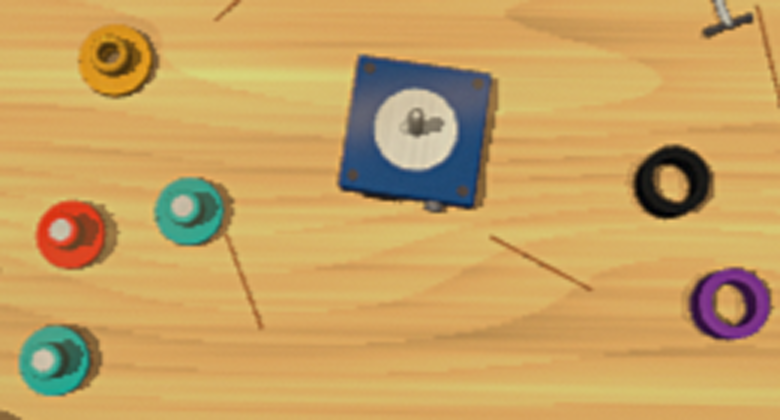

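The crop confirms the brass flange with its boss at (118,58), the red cap at (70,233), and the black drum at (672,180). The teal and purple ones are the look-alikes. Next I look at the stand and the flange from close by.

```bash
cat >> h.py <<'E'
Y=np.pi/2
def go(x,y,z,yaw=Y): movep([x,y,z],[np.pi,0,yaw])
def top_face(p,d,c,x,y,z,r=.04,tol=.005,col=None):
    """centre of a round face at height z near x,y: pixels by depth band, rays onto the plane, enclosing circle"""
    P=pts(d,c); m=(d>0)&(abs(P[...,2]-z)<tol)&(np.hypot(P[...,0]-x,P[...,1]-y)<r)
    if col is not None: m&=col(p.astype(int))
    m=m.astype(np.uint8); n,l,s,_=cv2.connectedComponentsWithStats(m)
    m=l==1+np.argmax(s[1:,4]); v,u=np.nonzero(m)
    w=np.array([ray(c,q,z)[:2] for q in zip(u,v)],np.float32)
    (cx,cy),R=cv2.minEnclosingCircle(w*1000)
    return np.round([cx/1e3,cy/1e3,R/1e3,len(u),*w.mean(0)],4)
E
python3 - <<'E'
from h import *
go(.53,-.033,.22); hold(.3); p,d,c=look("wrist","stand"); print(observe()['time_s'],observe()['eef_pos'])
print("tip",top_face(p,d,c,.53,-.033,.092,.04,.006)); print("face",top_face(p,d,c,.53,-.033,.03,.07,.005,lambda q:q.min(-1)>120))
print("blue",top_face(p,d,c,.53,-.033,.03,.1,.005))
go(.59,.237,.2); hold(.3); p2,d2,c=look("wrist","flange"); print(observe()['time_s'],observe()['eef_pos'])
print("boss",top_face(p2,d2,c,.59,.237,.038,.04,.004)); print("disc",top_face(p2,d2,c,.59,.237,.014,.05,.004))
cv2.imwrite('pics/both.png',np.vstack([p[50:350,:,::-1],p2[50:350,:,::-1]]))
E
```

```text
2.9917 [ 0.53004231 -0.03274777  0.21999586]
tip [ 5.319e-01 -2.740e-02  6.400e-03  1.260e+02  5.320e-01 -2.700e-02]
face [ 5.315e-01 -3.060e-02  3.520e-02  1.387e+03  5.272e-01 -4.320e-02]
blue [ 5.318e-01 -2.860e-02  8.210e-02  1.253e+04  5.322e-01 -2.520e-02]
4.4167 [0.59026845 0.23611291 0.2002729 ]
boss [5.941e-01 2.420e-01 1.670e-02 5.640e+02 5.942e-01 2.423e-01]
disc [5.944e-01 2.413e-01 3.280e-02 2.132e+03 5.942e-01 2.437e-01]
```

View pics/both.png

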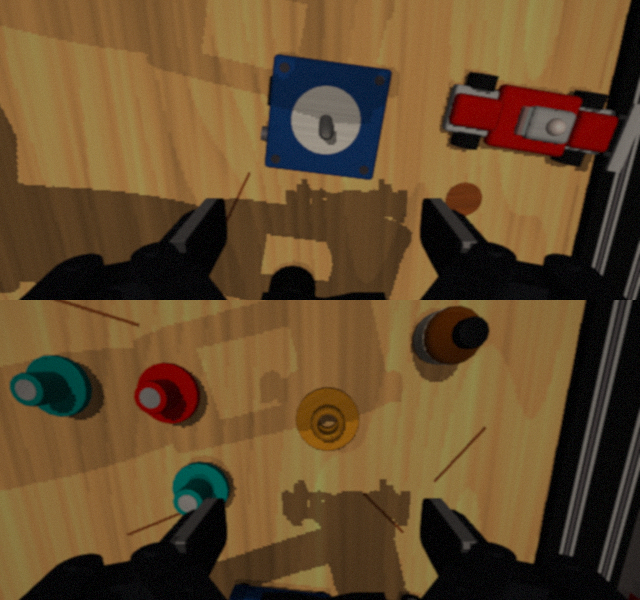

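The wrist views show the stand's white seat at about (325,170) in its frame and the flange at (328,168). The red cap is to its upper left, clear of the flange. I square up on the boss with two crossed squeezes, grip it and lift.

```bash
cat >> h.py <<'E'
def grab(x,y,zg,f,op=.085):
    """centre by crossed squeezes (yaw pi/2 then 0), end gripped at yaw 0"""
    go(x,y,zg+.07); hit=move_l([x,y,zg],.12,max_force=8)
    gripper_to(.0,20); a=observe()['opening']; gripper_to(op)
    move_l([x,y,zg+.002],.1,rotation=[np.pi,0,0]); move_l([x,y,zg],.05)
    gripper_to(.0,f); o=observe(); print(hit,a,o['opening'],o['grasp_force'],o['ft_force'].round(1),o['time_s'])
E
python3 - <<'E'
from h import *
grab(.5942,.2418,.014,60,.075)
move_l([.5942,.2418,.15],.2); o=observe(); print(o['opening'],o['grasp_force'],o['ft_force'],o['eef_pos'],o['time_s'])
p,d,c=look("scene","s1"); cv2.imwrite('pics/s1c.png',cv2.resize(p[100:270,330:530,::-1],None,fx=3,fy=3))
E
```

```text
False 0.03176924072193284 0.029795730475974367 58.81733427580912 [-2.6 -0.8  4.9] 9.1833
0.02968792770182987 59.04571002727607 [ 1.21864439 -0.78620526 -5.23076157] [0.59280012 0.24142137 0.14775836] 10.0167
```

View pics/s1c.png

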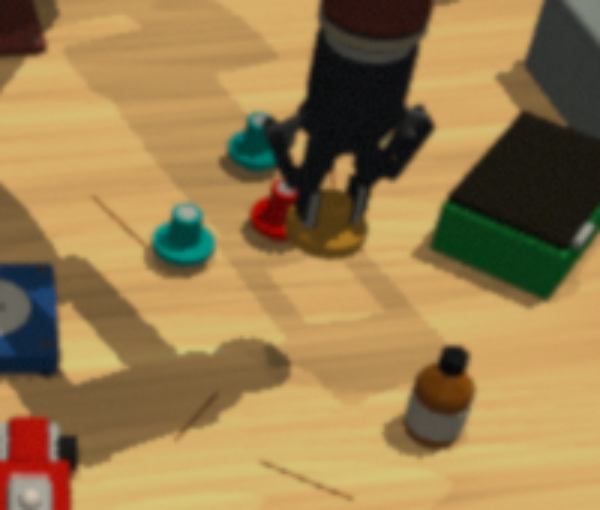

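The flange hangs level in the gripper. I carry it to the spindle and lower it with a force limit.

```bash
cat >> h.py <<'E'
def say(t=''):
    o=observe(); print(t,o['eef_pos'].round(4),o['tcp_rot'].round(3),o['ft_force'].round(1),o['opening'].round(4),o['time_s'].round(2))
E
python3 - <<'E'
from h import *
X,Yy=.5318,-.029
go(X,Yy,.17,0); hold(.3); say('above')
print(move_l([X,Yy,.085],.1,max_force=8)); say('mid')
print(move_l([X,Yy,.046],.05,max_force=10)); say('low')
E
```

```text
Traceback (most recent call last):
  File "h.py", line 34, in say
    o=observe(); print(t,o['eef_pos'].round(4),o['tcp_rot'].round(3),o['ft_force'].round(1),o['opening'].round(4),o['time_s'].round(2))
                                                                                            ^^^^^^^^^^^^^^^^^^
AttributeError: 'float' object has no attribute 'round'
```

```bash
sed -i "s/o\['opening'\].round(4),o\['time_s'\].round(2)/round(o['opening'],4),round(o['time_s'],2)/" h.py
python3 - <<'E'
from h import *
X,Yy=.5318,-.029
say('above')
print(move_l([X,Yy,.085],.1,max_force=8)); say('mid')
print(move_l([X,Yy,.046],.05,max_force=10)); say('low')
E
```

```text
above [ 0.532  -0.0281  0.1699] [-3.141e+00  0.000e+00  2.000e-03] [ 0.1  0.5 -5.6] 0.0298 11.44
False
mid [ 0.5325 -0.0291  0.0858] [ 3.141e+00 -1.000e-03 -0.000e+00] [ 0.1 -0.1 -5.3] 0.0296 12.44
False
low [ 0.532  -0.0291  0.0462] [ 3.141 -0.     0.   ] [ 0.6  0.7 -5.2] 0.0296 13.38
```

Run:
```python
from h import *
X,Yy=.5318,-.029
print(move_l([X,Yy,.041],.03,max_force=8)); say('contact')
gripper_to(.06); move_l([X,Yy,.16],.2); say()
go(X,Yy,.22); hold(.2); p,d,c=look("wrist","st2"); say()
print("boss",top_face(p,d,c,X,Yy,.068,.04,.004)); print("disc",top_face(p,d,c,X,Yy,.044,.05,.004))
cv2.imwrite('pics/st2c.png',cv2.resize(p[80:260,220:440,::-1],None,fx=3,fy=3))
go(.487,-.249,.2); hold(.2); p,d,c=look("wrist","drum"); say()
print("drum",top_face(p,d,c,.487,-.249,.044,.05,.004)); v=p[80:260,220:440,::-1]
cv2.imwrite('pics/st2c.png',np.hstack([cv2.imread('pics/st2c.png')[::2,::2],cv2.resize(v,None,fx=1.5,fy=1.5)]))
```

```text
True
contact [ 0.5328 -0.0292  0.0445] [ 3.141e+00 -1.000e-03  0.000e+00] [-2.4 -0.   6.6] 0.0295 13.58
 [ 0.531  -0.0288  0.1589] [-3.141  0.004  0.   ] [ 0.2  0.4 -0.5] 0.06 14.72
 [ 0.5317 -0.029   0.2198] [-3.141 -0.     1.571] [ 0.3 -0.2  0.1] 0.0602 16.38
boss [ 5.327e-01 -2.900e-02  1.660e-02  5.950e+02  5.327e-01 -2.840e-02]
disc [ 5.328e-01 -2.950e-02  3.290e-02  2.230e+03  5.328e-01 -2.700e-02]
 [ 0.4876 -0.2478  0.2002] [3.141 0.    1.573] [ 0.2  0.5 -1.1] 0.0598 17.52
drum [ 4.896e-01 -2.516e-01  2.980e-02  1.830e+03  4.897e-01 -2.510e-01]
```

View pics/st2c.png

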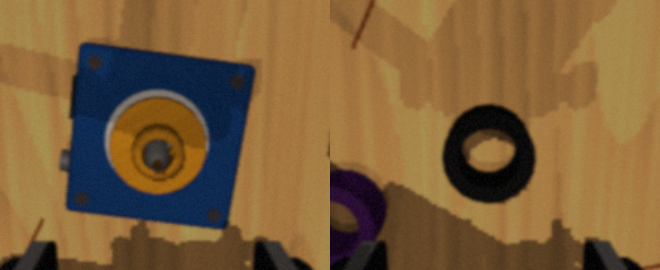

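The flange sits down on the stand, centred around the spindle (left, 157,150). The drum (right, 489,153) is clear of the purple ring. Next comes the drum.

Run:
```python
from h import *
gripper_to(.085)
grab(.4895,-.2515,.008,35); say()
move_l([.4895,-.2515,.16],.2); say('up')
X,Yy=.5324,-.029
go(X,Yy,.17,0); hold(.2); say('above')
print(move_l([X,Yy,.085],.1,max_force=7)); say('mid')
print(move_l([X,Yy,.048],.04,max_force=7)); say('low')
```

```text
False 0.060628130418803806 0.05806078080936367 38.11674512922764 [-0.7  1.1  1.4] 22.2583
 [ 0.4897 -0.2516  0.0083] [ 3.141 -0.    -0.   ] [-0.7  1.1  1.4] 0.0581 22.26
up [ 0.4886 -0.2509  0.1584] [-3.14e+00  2.00e-03 -0.00e+00] [-0.4  0.9 -1.5] 0.0585 23.17
above [ 0.5323 -0.0305  0.1698] [ 3.141e+00  0.000e+00 -2.000e-03] [ 0.2  0.5 -1. ] 0.0581 24.27
False
mid [ 0.533  -0.0291  0.0857] [ 3.141e+00 -1.000e-03  0.000e+00] [ 0.6 -0.7 -1.9] 0.0585 25.27
True
low [ 0.5318 -0.0289  0.0523] [-3.141e+00  2.000e-03 -0.000e+00] [-2.   1.6  6.1] 0.0581 26.04
```

Contact came at z=0.0523 m, exactly the expected home height. I release, check, and go to look at the cap.

Run:
```python
from h import *
gripper_to(.085); X,Yy=.5324,-.029; move_l([X,Yy,.18],.2)
go(X,Yy,.22); hold(.2); p,d,c=look("wrist","st3")
print("drum",top_face(p,d,c,X,Yy,.088,.05,.004)); v=p[80:260,220:440,::-1]
go(.434,.262,.22); hold(.2); p,d,c=look("wrist","cap"); say()
red=lambda q:(q[...,0]>1.8*q[...,2])&(q[...,0]>1.8*q[...,1])
print("knob",top_face(p,d,c,.434,.262,.054,.04,.004),"plate",top_face(p,d,c,.434,.262,.022,.05,.004,red))
cv2.imwrite('pics/st3c.png',cv2.resize(np.hstack([v,p[80:260,220:440,::-1]]),None,fx=1.8,fy=1.8))
```

```text
drum [ 5.321e-01 -2.910e-02  2.990e-02  2.165e+03  5.320e-01 -2.850e-02]
 [0.4346 0.2612 0.2199] [-3.142  0.     1.569] [-0.7 -0.8 -0.6] 0.0852 30.3
knob [4.364e-01 2.692e-01 1.480e-02 7.190e+02 4.363e-01 2.693e-01] plate [4.365e-01 2.690e-01 2.970e-02 1.615e+03 4.361e-01 2.719e-01]
```

View pics/st3c.png

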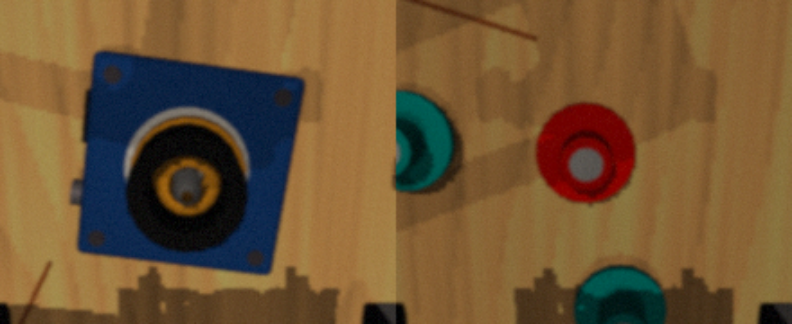

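The drum is seated concentrically on the flange (left, 187,187). The red cap (right, 586,153) stands clear of the teal ones. Now the cap.

Run:
```python
from h import *
gripper_to(.06)
grab(.4364,.2690,.026,35,.06); say()
move_l([.4364,.2690,.2],.2); say('up')
X,Yy=.5323,-.029
go(X,Yy,.2,0); hold(.2); say('above')
print(move_l([X,Yy,.125],.1,max_force=7)); say('mid')
print(move_l([X,Yy,.097],.04,max_force=7)); say('low')
```

```text
False 0.02920248013817066 0.028960191608051602 34.55561578273773 [-0.4 -0.2 -0.1] 35.0917
 [0.4365 0.269  0.0262] [-3.142 -0.     0.   ] [-0.4 -0.2 -0.1] 0.029 35.09
up [0.4354 0.2686 0.1984] [ 3.141e+00  3.000e-03 -0.000e+00] [ 0.  -0.2 -2.7] 0.0288 36.11
above [ 0.5323 -0.0278  0.2   ] [-3.141e+00 -0.000e+00  2.000e-03] [ 0.2 -0.1 -1.9] 0.0289 37.5
False
mid [ 0.5329 -0.0291  0.1257] [ 3.141e+00 -1.000e-03 -0.000e+00] [ 0.3 -0.3 -1.3] 0.0292 38.4
True
low [ 0.5322 -0.0287  0.1018] [-3.141  0.    -0.   ] [-0.9  1.   4.4] 0.0289 38.98
```

Contact came at z=0.1018 m against an expected 0.102 m, so the cap is home. I release and check.

Run:
```python
from h import *
X,Yy=.5323,-.029
gripper_to(.07); move_l([X,Yy,.22],.2); go(X,Yy,.26); hold(.3); p,d,c=look("wrist","st4"); say()
print("knob",top_face(p,d,c,X,Yy,.130,.05,.004),"plate",top_face(p,d,c,X,Yy,.098,.05,.004))
go(.4,.2,.3); hold(.2); s,_,_=look("scene","s4")
cv2.imwrite('pics/fin.png',np.hstack([cv2.resize(p[80:260,220:440,::-1],(396,324)),cv2.resize(s[150:270,270:400,::-1],(351,324))])); say()
```

```text
[ 0.5323 -0.029   0.26  ] [-3.142 -0.     1.571] [-0.5  0.4 -0.3] 0.0699 41.94
knob [ 5.320e-01 -2.900e-02  1.500e-02  8.880e+02  5.323e-01 -2.880e-02] plate [ 5.323e-01 -2.910e-02  2.980e-02  1.901e+03  5.323e-01 -2.540e-02]
 [0.4005 0.1992 0.2996] [-3.141  0.     1.569] [0.1 1.2 0.2] 0.07 43.23
```

View pics/fin.png

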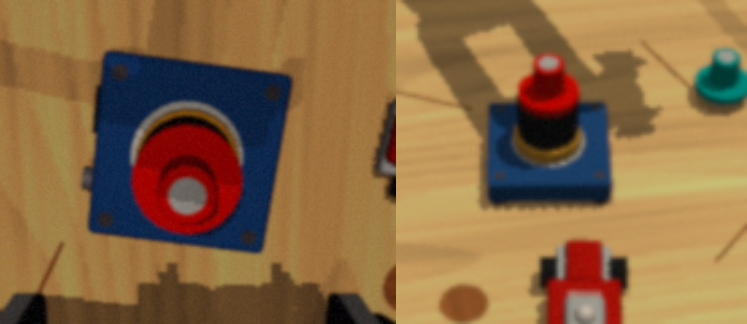

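The stack stands square on the spindle: flange, drum and cap in order (right, 548,110), with the knob and plate concentric (left, 187,190).

```bash
python3 -c "
from plant import *
print(job_done())"
```

```text
the job is handed in; nothing more can be done
None
```

The flange, drum and cap are stacked home on the spindle in that order and released, the four bystanders were not touched, and the job was handed in at about 43 s of the 67 s allowed; the hand-in returned no verdict.

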